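# Purge the window with the piston air duster

## Task

Blow the dust off the round window: find the piston air duster that has the solid round window cap lying on its tray, press its plunger straight down past the soft first stop to the stiffer second stop, hold it at the bottom for about half a second, then let it spring all the way back up. Leave the window cap lying on its tray and do not press the other duster, which has an open ring on its tray.

Things in the scene. Friction and masses are not known exactly. Their poses are not given: they have to be found in the camera images.
- window_duster: Duster to use, with the window cap on its tray; fixed to the bench. Plate 160x84x10 mm; upright barrel 60 mm wide, 100 mm high; thin nozzle up to 83 mm high; round tray 78 mm from the barrel axis along -x of the body, roughly towards the robot (yaw within 20 degrees). Dark collar on the barrel: 33 mm wide, top 120 mm above bench. Origin: bench level, barrel axis; z up.
- window_duster_top (a point): Centre of its flat grey plunger button's top face; moves with it. Button 36 mm wide, 9 mm thick, top 149 mm above bench at rest. Straight down 20 mm softly (1 to 4.5 N) until the button meets the collar (first stop); then both sink 12 mm more against a stiffer spring (7 to 15 N) to the hard second stop, 32 mm below rest. Let go, it springs back.
- ring_duster_top (a point): Centre of the top face of the plunger button of the other duster, of the same build, with an open ring (41 mm wide, 14 mm high) on its tray. Not to be pressed. One duster stands left, one right (y within 0.37 m either side), changing places between runs; the tall microscope and chamber rise between and behind them (about x over 0.5 m at y = 0), so cross in front with the arm drawn in.
- window_center (a point): Centre, half-way up, of the loose window cap: a solid round black disc with a pale flat insert, 61 mm wide, 13 mm high, lying flat in the rimmed tray (72 mm wide inside, rim 17 mm above bench), its underside a few mm below the rim. It stays where it lies.

How it is judged:
By the outcome, as a careful person would: the job done as asked, in the order asked, and still so for the second after the job is handed in, with the robot touching nothing.
It also fails if it takes over 42 s, if anything falls off the work surface, if the arm or the gripper's body presses on something with over 40 N, if the wrist force passes 120 N, or if a joint passes its speed limit or range.

## Robot

A 7-joint arm with a two-finger parallel gripper is mounted at the origin on a cart in front of the work surface, level with it; the furniture and walls round the work are solid. World frame = base frame: x ahead of the robot, y to its left, z up, the work surface at z = 0. Lengths are in m, angles in rad, forces in N, time in s.
With the tool pointing down it reaches from about 0.4 to 0.85 m from the base axis. Payload 10.4 kg.
Tool frame: the origin (TCP) lies at the centre of the arm's flange, where the gripper is bolted on; the fingertips stand 182 mm ahead of it and the grasp point (between the pads) lies env.tcp_to_grasp ahead of it (env.tcp_to_grasp is the distance from the TCP to the grasp point, in m); z points along the fingers, y is the direction in which the jaws open and shut (so a half turn about z gives the same grasp; the last joint's range is limited). The gripper opens to 87 mm and grips with 3 to 60 N. Pads are 19 mm wide; open, the fingers measure 117 mm over their backs; the gripper's body (75 mm by 190 mm) begins 51 mm behind the grasp point.
Start: joints at [-1.227, 0.332, -0.065, 1.46, 0.022, 1.35, -0.088], TCP at [0.224, 0.583, 0.405] pointing down, gripper open.
Joint ranges: [-2.6, 2.6], [-0.5, 2.12], [-1.47, 1.34], [0.16, 2.42], [-1.27, 4.41], [0.06, 2.06], [-2.6, 2.6]. Speed limits (rad/s): [2.22, 2.22, 2.79, 2.79, 3.14, 3.14, 3.14].

## Interface

Orientations are given as a unit quaternion [w, x, y, z].
In Python, from plant import env gives the robot as it stands.
- The arm moves only by the shell command python3 -m pendant 'ROWS' [FORCE]. ROWS is a JSON object of lists of equal length, an entry for each row: "grip": the opening, from 0 (shut) to 1 (fully open); "linear": the shift along the tool's x, y, z in m, a list of three; "twist": the turn, a rotation vector about the tool's x, y, z in degrees, a list of three. A call has 1 to 20 rows; each row is the pose to reach, as a shift and turn from the pose measured when the call began, along the tool's axes at that moment; what a row does not reach only later rows make up. A row lasts 1/10 s, in which the tool goes at most 50 mm and 8.59 degrees, less where a joint would pass 70% of its speed; a pose out of reach is approached as far as the arm can. A call with a gripper value outside its range is refused whole. The fingers move at their own pace and stop on an object; FORCE is the grip in N (left out, the last holds). Time passes only in rows, so rows that repeat a pose let the fingers close. It gives the time, the measured TCP pose, the force and the opening at its end, in the units of the state.
- env.state(): the state, without advancing time (a new reading comes with each control period).
- env.read_camera(name): name is "scene" or "top" or "wrist"; returns the picture (384x512x3 uint8, red, green, blue); there is no depth.
- env.get_calibration(name): a dict with "intrinsics" (3x3 intrinsics, pixels), "D" ([k1, k2, p1, p2, k3] as OpenCV has them; the pictures are not rectified), "extrinsics" (4x4, takes a point from camera to world coordinates); the wrist camera has in their place "T_tool_cam" (4x4, takes a point from camera to tool coordinates, whose origin is the TCP and whose axes are the flange's). Camera axes: x right, y down, z forward; pixel columns grow to the right and rows downward; lengths in m; the calibration is good to about 2 mm. A picture is of the moment at which its call begins: read the wrist's pose just before it. get_calibration takes no time and is no camera call.
- env.job_done(): hands the job in, once; it reports no verdict.
The state is a dict: "time_s": time; "joint_positions": joint angles; "joint_vel": joint speeds; "joint_efforts": joint torques, N m; "tcp_pos": TCP position; "tool_rot": TCP orientation; "ft_force": force on the tool from outside, world axes, zero at the start; "torque": the same for the moment, N m; "gripper_width": opening from 0.0 (shut) to 1.0 (fully open).
Only numpy, scipy, OpenCV 4.12 (cv2) and the standard library are available. Lean on these libraries where they do the work, as an engineer would, in place of code of your own. Each camera call takes 0.05 s, during which the arm holds its last target. There are 200 camera calls.

## Working session

There is one attempt and no reset: what is moved stays moved. The work goes in short steps, Python scripts to look and compute and a shell command to move; the robot and the scene stay as the last step left them, time stands still between calls to the robot, and variables do not carry over. Pictures are saved under pics/ and viewed, about 8 in all and at most 12, crops included, and the job is handed in when it is done.

```bash
mkdir -p pics; ls; python3 - <<'E'
from plant import env
import cv2,numpy as np
print(env.tcp_to_grasp, env.state())
for n in("scene","top"):
    cv2.imwrite(f"pics/{n}0.png",env.read_camera(n)[:,:,::-1]); c=env.get_calibration(n); print(n,{k:np.round(v,3).tolist() for k,v in c.items()})
E
```

```text
pics
0.1635 {'time_s': 0.0, 'joint_positions': array([-1.22660888,  0.33286454, -0.06472767,  1.46090902,  0.02157753,
        1.34988909, -0.08846757]), 'joint_vel': array([-0.00036656, -0.00119827,  0.00125282,  0.00236083,  0.00172483,
        0.00169982, -0.00021772]), 'joint_efforts': array([-1.33431713e-03, -6.23255897e+01,  2.37595296e-02, -3.89911258e+01,
       -6.14398322e-02,  3.94812925e-02,  1.34660404e-04]), 'tcp_pos': array([0.22406979, 0.58332449, 0.40397382]), 'tool_rot': array([-1.09872155e-04,  1.82331029e-01,  9.83236962e-01, -6.78973142e-04]), 'ft_force': array([ 0.84791161,  0.32551816, -0.79612587]), 'torque': array([ 0.04134569,  0.02273303, -0.00053566]), 'gripper_width': 0.9987564737435242}
scene {'intrinsics': [[416.721, 0.0, 256.0], [0.0, 416.721, 181.996], [0.0, 0.0, 1.0]], 'D': [-0.132, 0.0, 0.0, 0.0, 0.0], 'extrinsics': [[0.514, -0.576, 0.635, -0.368], [-0.857, -0.342, 0.384, -0.571], [-0.004, -0.742, -0.67, 1.013], [0.0, 0.0, 0.0, 1.0]]}
top {'intrinsics': [[419.282, 0.0, 257.701], [0.0, 419.282, 197.348], [0.0, 0.0, 1.0]], 'D': [-0.083, 0.0, 0.0, 0.0, 0.0], 'extrinsics': [[0.024, -0.986, 0.164, 0.308], [-1.0, -0.026, -0.007, -0.033], [0.011, -0.163, -0.987, 1.152], [0.0, 0.0, 0.0, 1.0]]}
```

View pics/top0.png

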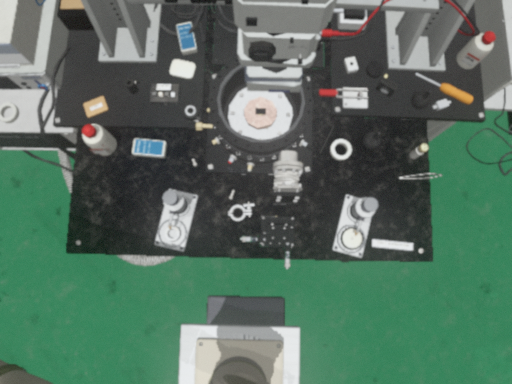

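View pics/scene0.png

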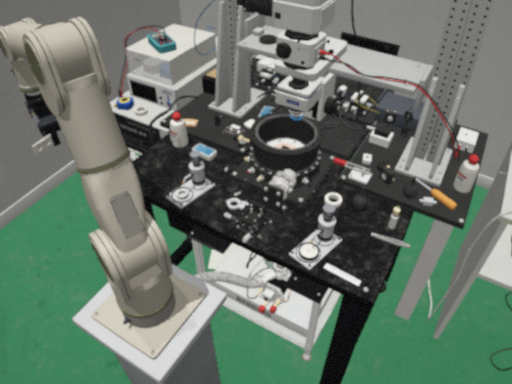

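```bash
python3 - <<'E'
import cv2,numpy as np
t=cv2.imread("pics/top0.png");s=cv2.imread("pics/scene0.png")
f=lambda i,x,y,w,h:cv2.resize(i[y:y+h,x:x+w],(400,300),interpolation=cv2.INTER_CUBIC)
cv2.imwrite("pics/crop.png",np.vstack([np.hstack([f(t,130,180,100,75),f(t,310,185,100,75)]),np.hstack([f(s,150,140,100,75),f(s,275,190,100,75)])]))
E
```

```text
(no output)
```

View pics/crop.png

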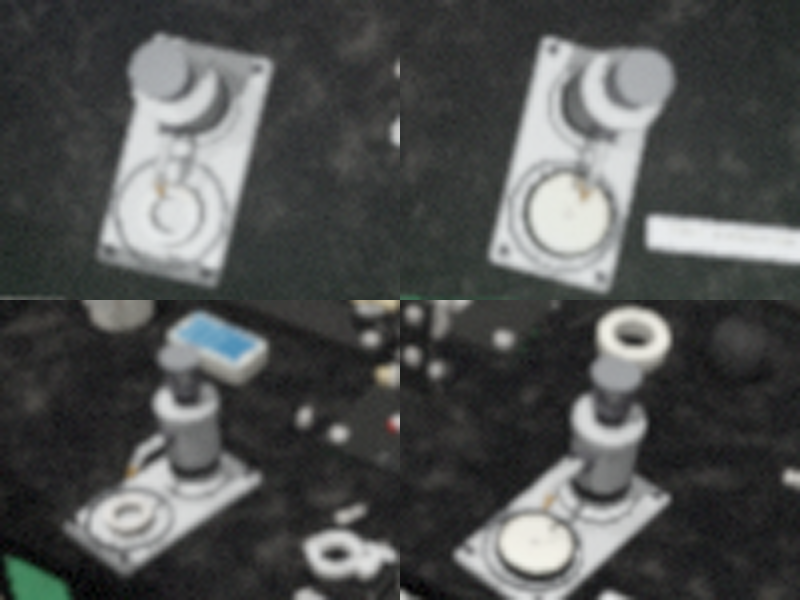

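The right-hand duster (top view: button ≈(370,204), pale solid disc ≈(352,238)) has the window. The left one, with its button at ≈(170,197), has the open ring.

```bash
cat >h.py <<'E'
from plant import env
import cv2,numpy as np
from scipy.spatial.transform import Rotation as R
def ray(n,uv,T=None):
    c=env.get_calibration(n); T=np.array(c["extrinsics"]) if T is None else T
    p=cv2.undistortPoints(np.array([[uv]],float),np.array(c["intrinsics"]),np.array(c["D"]))[0,0]
    return T[:3,3],T[:3,:3]@np.r_[p,1]
def plane(n,uv,z,T=None):
    o,d=ray(n,uv,T); return o+d*(z-o[2])/d[2]
def tool(st):
    T=np.eye(4);w,x,y,z=st["tool_rot"];T[:3,:3]=R.from_quat([x,y,z,w]).as_matrix();T[:3,3]=st["tcp_pos"];return T
E
python3 - <<'E'
from h import *
for nm,a,b in(("win",(370.2,204.1),(328.7,208.2)),("ring",(170.2,196.7),(194.6,154.6))):
    o1,d1=ray("top",a);o2,d2=ray("scene",b)
    s=np.linalg.lstsq(np.c_[d1,-d2],o2-o1,rcond=None)[0];print(nm,(o1+s[0]*d1).round(4),(o2+s[1]*d2).round(4),plane("top",a,.149).round(4),plane("scene",b,.149).round(4))
w=plane("top",(351.8,238.1),.026);p=plane("top",(370.2,204.1),.149);print("tray",w,np.hypot(*(w-p)[:2]),np.degrees(np.arctan2(*(p-w)[1::-1])))
s=env.state();T=tool(s);print(T.round(3), env.get_calibration("wrist"))
E
```

```text
win [ 0.4654 -0.316   0.1457] [ 0.4643 -0.3144  0.1451] [ 0.4649 -0.3151  0.149 ] [ 0.4605 -0.3156  0.149 ]
ring [0.4716 0.1737 0.1423] [0.4688 0.1771 0.1425] [0.4705 0.1724 0.149 ] [0.4626 0.1716 0.149 ]
tray [ 0.38999801 -0.29770762  0.026     ] 0.07691701192755682 -13.081620867767803
[[-0.933  0.359 -0.     0.224]
 [ 0.359  0.933 -0.001  0.583]
 [-0.    -0.001 -1.     0.404]
 [ 0.     0.     0.     1.   ]] {'intrinsics': array([[275.74652201,   0.        , 252.58450418],
       [  0.        , 275.74652201, 190.75480448],
       [  0.        ,   0.        ,   1.        ]]), 'D': array([0.01758996, 0.        , 0.        , 0.        , 0.        ]), 'T_tool_cam': array([[-4.20471523e-04, -9.59722872e-01, -2.80948095e-01,
         7.69890503e-02],
       [ 9.99999909e-01, -3.83668095e-04, -1.86000328e-04,
        -6.11081442e-04],
       [ 7.07179488e-05, -2.80948148e-01,  9.59722946e-01,
         1.91497516e-02],
       [ 0.00000000e+00,  0.00000000e+00,  0.00000000e+00,
         1.00000000e+00]])}
```

```bash
python3 - <<'E'
from h import *
T=tool(env.state());o=T[:3,3]
W=[o[:2],(.25,.36),(.40,.13),(.43,0),(.40,-.2),(.42,-.286)]
pts=[]
for a,b in zip(W,W[1:]):
    a,b=np.array(a),np.array(b);n=int(np.ceil(np.linalg.norm(b-a)/.048))
    pts+=[a+(b-a)*k/n for k in range(1,n+1)]
P=np.array([[*p,.41] for p in pts]);print(((P-o)@T[:3,:3]).round(2).tolist(),len(P))
E
```

```text
[[-0.02, -0.04, -0.01], [-0.04, -0.08, -0.01], [-0.06, -0.12, -0.01], [-0.08, -0.16, -0.01], [-0.1, -0.2, -0.01], [-0.14, -0.23, -0.01], [-0.18, -0.25, -0.01], [-0.22, -0.28, -0.01], [-0.25, -0.31, -0.01], [-0.29, -0.33, -0.01], [-0.33, -0.36, -0.01], [-0.35, -0.4, -0.01], [-0.38, -0.43, -0.01], [-0.4, -0.47, -0.01], [-0.41, -0.51, -0.01], [-0.42, -0.55, -0.01], [-0.43, -0.59, -0.01], [-0.44, -0.63, -0.01], [-0.45, -0.67, -0.01], [-0.47, -0.7, -0.01], [-0.49, -0.74, -0.0]] 21
```

```bash
python3 -m pendant '{"grip":[0,0,0,0,0,0,0,0,0,0,0,0,0,0,0,0,0,0,0,0],"linear":[[-0.02,-0.04,-0.01],[-0.04,-0.08,-0.01],[-0.06,-0.12,-0.01],[-0.08,-0.16,-0.01],[-0.1,-0.2,-0.01],[-0.14,-0.23,-0.01],[-0.18,-0.25,-0.01],[-0.22,-0.28,-0.01],[-0.25,-0.31,-0.01],[-0.29,-0.33,-0.01],[-0.33,-0.36,-0.01],[-0.35,-0.4,-0.01],[-0.38,-0.43,-0.01],[-0.4,-0.47,-0.01],[-0.41,-0.51,-0.01],[-0.42,-0.55,-0.01],[-0.43,-0.59,-0.01],[-0.44,-0.63,-0.01],[-0.45,-0.67,-0.01],[-0.47,-0.70,-0.01]],"twist":[[0,0,0],[0,0,0],[0,0,0],[0,0,0],[0,0,0],[0,0,0],[0,0,0],[0,0,0],[0,0,0],[0,0,0],[0,0,0],[0,0,0],[0,0,0],[0,0,0],[0,0,0],[0,0,0],[0,0,0],[0,0,0],[0,0,0],[0,0,0]]}' 20
python3 - <<'E'
from h import *
s=env.state();print(s["joint_positions"].round(2),s["time_s"])
T=tool(s);cv2.imwrite("pics/w1.png",env.read_camera("wrist")[:,:,::-1])
c=env.get_calibration("wrist");Tc=T@c["T_tool_cam"]
np.save("Tc.npy",Tc)
i=np.linalg.inv(Tc)@np.array([.4645,-.315,.149,1]);print("pred",cv2.projectPoints(i[:3],np.zeros(3),np.zeros(3),c["intrinsics"],c["D"])[0].ravel())
E
```

```text
time_s: 2.1
tcp_pos: [0.4101, -0.2413, 0.415]
tool_rot: [0.0, 0.183, 0.983, 0.0]
ft_force: [1.2, -0.0, -1.0]
gripper_width: 0.009
[-0.54 -0.08  0.95  1.86  0.07  1.32  1.6 ] 2.1
pred [204.73293    268.31245643]
```

View pics/w1.png

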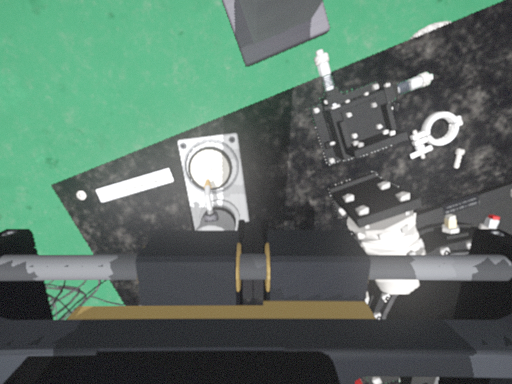

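The wrist view shows the window tray at (210,167), but the closed fingers hide the button. I'll step outward so the button appears above the fingers.

```bash
python3 -m pendant '{"grip":[0,0,0,0],"linear":[[-0.04,-0.01,0],[-0.08,-0.02,0],[-0.12,-0.03,0],[-0.12,-0.03,0]],"twist":[[0,0,0],[0,0,0],[0,0,0],[0,0,0]]}'
python3 - <<'E'
from h import *
s=env.state();print(s["joint_positions"].round(2),s["time_s"])
T=tool(s);im=env.read_camera("wrist")
c=env.get_calibration("wrist");Tc=T@c["T_tool_cam"]
np.save("Tc.npy",Tc)
i=np.linalg.inv(Tc)@np.array([.4645,-.315,.149,1]);p=cv2.projectPoints(i[:3],np.zeros(3),np.zeros(3),c["intrinsics"],c["D"])[0].ravel();print("pred",p)
x,y=int(p[0])-80,max(0,int(p[1])-60);print(x,y)
cv2.imwrite("pics/w2.png",cv2.resize(im[y:y+120,x:x+160,::-1],None,fx=5,fy=5,interpolation=cv2.INTER_CUBIC))
E
```

```text
time_s: 2.55
tcp_pos: [0.5158, -0.3173, 0.4112]
tool_rot: [-0.003, 0.184, 0.983, -0.004]
ft_force: [-0.6, 1.4, -1.1]
gripper_width: 0.006
[-0.29  0.42  1.02  1.55 -0.36  1.38  1.96] 2.55
pred [237.3055794  144.94227728]
157 84
```

View pics/w2.png

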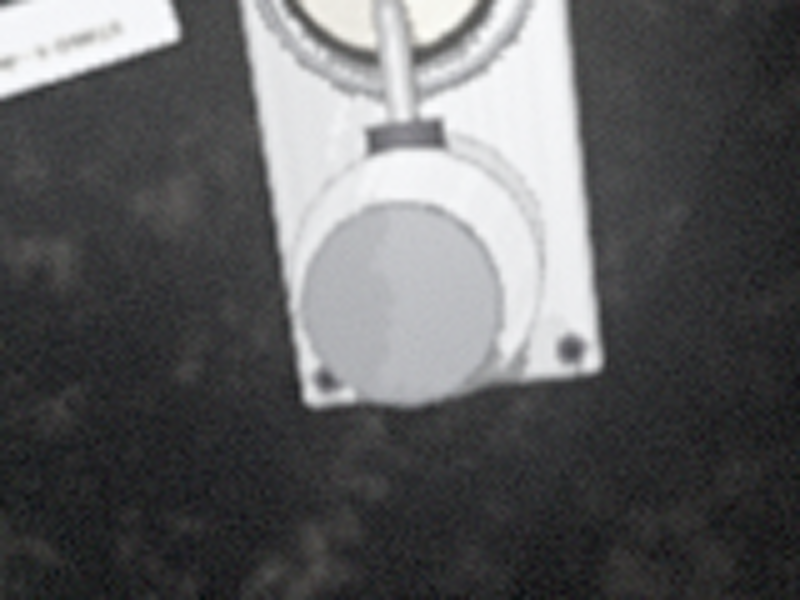

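The button centre is at crop (402,303), which is full-frame (237,144). The prediction from the other two cameras was (237.3,144.9), so (0.4645,-0.315) is confirmed.

```bash
cat > d.py <<'E'
from h import *
import sys
s=env.state();T=tool(s)
g=R.from_matrix(T[:3,:3]);z=T[:3,2];v=np.cross(z,[0,0,-1])  # world rotvec to vertical
print("twist",np.degrees(g.inv().apply(v)).round(2),"lin",((np.array([.4645,-.315,float(sys.argv[1])])-T[:3,3])@T[:3,:3]).round(4))
print(s["tcp_pos"].round(4),s["joint_positions"].round(2),s["ft_force"].round(1),s["time_s"])
E
python3 d.py .36
```

```text
twist [-0.45 -0.15  0.  ] lin [ 0.047  -0.0154  0.0529]
[ 0.5142 -0.3174  0.4126] [-0.3   0.42  1.02  1.55 -0.35  1.38  1.96] [-1.7  1.6 -0.3] 2.6
```

```bash
python3 -m pendant '{"grip":[0,0,0,0,0,0],"linear":[[0.025,-0.008,0],[0.047,-0.015,0.02],[0.047,-0.015,0.053],[0.047,-0.015,0.053],[0.047,-0.015,0.053],[0.047,-0.015,0.053]],"twist":[[-0.45,-0.15,0],[-0.45,-0.15,0],[-0.45,-0.15,0],[-0.45,-0.15,0],[-0.45,-0.15,0],[-0.45,-0.15,0]]}'; python3 d.py .297
```

```text
time_s: 3.2
tcp_pos: [0.465, -0.3147, 0.3616]
tool_rot: [0.001, 0.185, 0.983, -0.0]
ft_force: [1.2, -0.7, 0.1]
gripper_width: 0.001
twist [ 0.02  0.12 -0.  ] lin [ 0.0005 -0.0005  0.0646]
[ 0.465  -0.3147  0.3616] [-0.34  0.34  1.05  1.73 -0.31  1.24  1.98] [ 1.2 -0.7  0.1] 3.2
```

```bash
python3 -m pendant '{"grip":[0,0,0,0,0,0,0],"linear":[[0,0,0.015],[0,0,0.028],[0,0,0.037],[0,0,0.045],[0,0,0.052],[0,0,0.058],[0,0,0.058]],"twist":[[0,0,0],[0,0,0],[0,0,0],[0,0,0],[0,0,0],[0,0,0],[0,0,0]]}'; python3 d.py .299
```

```text
time_s: 3.9
tcp_pos: [0.4653, -0.3147, 0.3035]
tool_rot: [0.001, 0.184, 0.983, 0.0]
ft_force: [-1.9, 4.4, 12.3]
gripper_width: 0.005
twist [ 0.04  0.11 -0.  ] lin [ 0.0007 -0.0006  0.0045]
[ 0.4653 -0.3147  0.3035] [-0.29  0.41  1.    1.8  -0.38  1.14  2.03] [-1.9  4.4 12.3] 3.9
```

The force is 12 N, so the plunger is past the first stop. Next I push to the hard stop and hold.

```bash
python3 -m pendant '{"grip":[0,0,0,0],"linear":[[0,0,0.003],[0,0,0.005],[0,0,0.0055],[0,0,0.0055]],"twist":[[0,0,0],[0,0,0],[0,0,0],[0,0,0]]}'; python3 d.py .299
```

```text
time_s: 4.3
tcp_pos: [0.4654, -0.315, 0.2993]
tool_rot: [0.001, 0.185, 0.983, 0.001]
ft_force: [-5.1, 7.3, 21.9]
gripper_width: 0.004
twist [ 0.12  0.13 -0.  ] lin [ 0.0008 -0.0003  0.0003]
[ 0.4654 -0.315   0.2993] [-0.29  0.42  0.99  1.8  -0.39  1.13  2.03] [-5.1  7.3 21.9] 4.3
```

At 22 N and 31.7 mm down it is on the hard stop. I'll hold it briefly, then lift straight up.

```bash
python3 -m pendant '{"grip":[0,0,0,0,0,0,0,0,0,0,0],"linear":[[0,0,0.002],[0,0,0.002],[0,0,0.002],[0,0,0.002],[0,0,-0.01],[0,0,-0.025],[0,0,-0.04],[0,0,-0.06],[0,0,-0.10],[-0.05,0,-0.11],[-0.08,0,-0.11]],"twist":[[0,0,0],[0,0,0],[0,0,0],[0,0,0],[0,0,0],[0,0,0],[0,0,0],[0,0,0],[0,0,0],[0,0,0],[0,0,0]]}'
python3 - <<'E'
from h import *
s=env.state();T=tool(s);im=env.read_camera("wrist");print(s["ft_force"],s["tcp_pos"],s["time_s"])
c=env.get_calibration("wrist");Tc=T@c["T_tool_cam"]
i=np.linalg.inv(Tc)@np.array([.4645,-.315,.149,1]);p=cv2.projectPoints(i[:3],np.zeros(3),np.zeros(3),c["intrinsics"],c["D"])[0].ravel();print("pred",p)
sc=env.read_camera("scene")
cv2.imwrite("pics/fin.png",np.hstack([im,sc])[:,:,::-1][:, :].copy()); 
f=lambda a:cv2.resize(a,(400,300),interpolation=cv2.INTER_CUBIC)
x=int(p[0])-80;y=max(0,int(p[1])-75)
cv2.imwrite("pics/fin.png",np.hstack([f(im[y:y+120,x:x+160]),f(sc[190:265,275:375])])[:,:,::-1]);print(x,y)
E
```

```text
time_s: 5.4
tcp_pos: [0.542, -0.3437, 0.4127]
tool_rot: [0.004, 0.183, 0.983, 0.001]
ft_force: [0.0, -0.4, 0.2]
gripper_width: 0.001
[ 0.0090522  -0.3923339   0.15600005] [ 0.54202764 -0.34369047  0.4127154 ] 5.4
pred [250.69489534 100.19338525]
170 25
```

View pics/fin.png

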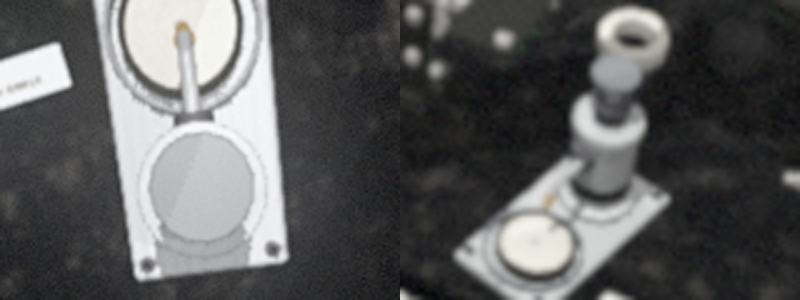

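The button is back at its original scene position, crop (616,74), and the cap is undisturbed in its tray. The arm is clear of everything.

```bash
python3 -c "
from plant import env
print(env.job_done())"
```

```text
the job is handed in; nothing more can be done
None
```

I pressed the right-hand duster, the one with the solid window cap on its tray, down to its hard second stop and let it spring back. I then handed the job in.

- **Finding the button:** the scene and top views put its centre at about (0.4645, -0.315). The height came out about 3 mm low (0.1455 m against 0.149 m). A wrist view from near agreed with the position to within 1 px.
- **Press:** the closed fingertips went straight down. The force was 12 N past the first stop and 22 N at 31.7 mm down, more than the spring alone gives, so it was on the hard stop.
- **Hold:** I held it there for about 0.5–0.6 s, estimated from the row timing, then lifted straight up.
- **Last checks:** the button was back at its original picture position and the cap was still in its tray. The contact force was about 0, the fingers were well clear, and the clock read 5.4 s. I never touched the ring duster, and no check failed.

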